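# Dispense a blank tile and stack it on the sloping rack

## Robot

A 6-joint arm with a two-finger parallel gripper is mounted at the origin on the work surface. World frame = base frame: x ahead of the robot, y to its left, z up, the work surface at z = 0. Lengths are in mm, angles in rad, forces in N, time in s.
With the tool pointing down it reaches from about 350 to 775 mm from the base axis. Payload 5.5 kg.
Tool frame: the origin (TCP) lies at the very end of the fingers, on their centre line; the grasp point (between the pads) lies 19 mm behind it (r.hold_point_z is the distance from the TCP to the grasp point, in mm); z points along the fingers, x is the direction in which the jaws open and shut, and the axes are right-handed (so a half turn about z gives the same grasp; the last joint's range is limited). The gripper opens to 85 mm and grips with 20 to 120 N. Pads are 22 mm wide; open, the fingers measure 114 mm over their backs; the gripper's body (76 mm by 85 mm) begins 54 mm behind the grasp point. The pads swing forward as they close: fully open they stand 13 mm farther back than shut.
Start: joints at [-1.486, 0.313, 0.046, 1.304, 0, 1.431], TCP at [128.166, -560.576, 231.323] pointing down, gripper open.
Joint ranges: [-2.76, 2.76], [-0.86, 1.69], [-1.03, 1.26], [-2.2, 2.34], [-1.47, 1.5], [-3.14, 3.14]. Speed limits (rad/s): [2.57, 2.57, 3.14, 3.14, 3.14, 3.14].

## Interface

Orientations are given as a 3x3 rotation matrix whose columns are the frame's x, y, z axes.
In Python, from workcell import r gives the robot as it stands.
- The arm moves only by the tool arm_command, never from a script. Its argument "deltas" is a list of rows, each an object with "offset": the shift along the tool's x, y, z in m, a list of three; "turn": the turn, a rotation vector about the tool's x, y, z in rad, a list of three; "hand": the finger opening in m, from 0 to 0.0854. A call has 1 to 8 rows; each row is the pose to reach, as a shift and turn from the pose measured when the call began, along the tool's axes at that moment; what a row does not reach only later rows make up. A row lasts 1/12 s, in which the tool goes at most 41.7 mm and 7.16 degrees, less where a joint would pass 70% of its speed; a pose out of reach is approached as far as the arm can. A call with a gripper value outside its range is refused whole. The fingers move at their own pace and stop on an object; "force" is the grip in N (left out, the last holds). Time passes only in rows, so rows that repeat a pose let the fingers close. It gives the time, the measured TCP pose, the force and the opening at its end, in the units of the state.
- r.get_state(): the state, without advancing time (a new reading comes with each control period).
- r.camera(name): name is "side" or "top" or "wrist"; returns (picture, depth): 400x640x3 uint8, red, green, blue; 400x640 float32, mm along the optical axis (not along the pixel's ray), 0 where there is no reading.
- r.get_calibration(name): a dict with "intrinsics" (3x3 intrinsics, pixels), "R" (3x3) and "t" (3): a world point X has camera coordinates R X + t; the wrist camera has in their place "mount" (4x4, takes a point from camera to tool coordinates, whose origin is the TCP and whose axes are the tool frame's). Camera axes: x right, y down, z forward; pixel columns grow to the right and rows downward; lengths in mm; the calibration is good to about 2 mm. A picture is of the moment at which its call begins: read the wrist's pose just before it. get_calibration takes no time and is no camera call.
- r.finish_job(): hands the job in, once; it reports no verdict.
The state is a dict: "t": time; "joint_pos": joint angles; "dq": joint speeds; "joint_torque": joint torques, N m; "tcp_pos": TCP position; "tcp_rot": TCP orientation; "ft_force": force on the tool from outside, world axes, zero at the start; "moment": the same for the moment, N m; "width": finger opening in mm.
Only numpy, scipy, OpenCV 4.12 (cv2) and the standard library are available. Lean on these libraries where they do the work, as an engineer would, in place of code of your own. Each camera call takes 0.05 s, during which the arm holds its last target. There are 200 camera calls.

## Task

Get one blank tile out of the tile magazine: push its spring-loaded slide all the way in, so that the bottom tile comes out on the tongue, then let go of the slide so that it snaps back home by itself (do not ease it back by hand). Lay that tile on top of the two tiles on the sloping rack, flat and square with them and with its lower edge right against the backstop. Leave the other tiles as they are, and do not shove or knock over the things standing around.

Things in the scene. Friction and masses are not known exactly. Their poses are not given: they have to be found in the camera images.
- dispenser: Tile magazine, grey sheet steel, fixed. Origin on the table under the magazine's middle; +y is the way the slide is pushed and tiles come out, z up. Box 75 mm wide (x), y -46 to +46, top 84 mm above the table; foot plate 100 mm wide, 6 mm high, y -185 to +65. Four tiles lie flat in it, long side along y, the lowest on a floor 32 mm above the table.
- push_slide (a joint): Travel of the push slide in m: 0 home, 0.100 fully in (end stop). A spring drives it home: 4 N at home, 9 N fully in; the tiles' friction adds up to 5 N. Fully in, it has pushed one tile right out on the tongue. Let go of there, it flies home in under half a second (0.5 m/s or more) and the next tile drops into place.
- palm_plate (a point): Middle of the outer face of the slide's upright palm plate, at the magazine's -y end; axes as the magazine's: push along +y. Steel with a black rubber pad, 60 mm wide, 5 mm thick, from 12 to 92 mm above the table. This point is 66 mm above the table, at the magazine's y -155 when home and y -55 fully in; it moves with the slide.
- tongue (a point): Where the dispensed tile's origin comes to lie: on the steel tongue, 32 mm above the table, at the magazine's y +97; axes as the magazine's. The tongue is level and 36 mm wide, so the 64 mm wide tile overhangs it 14 mm on either side; beneath there is free space to a 36 mm wide, 6 mm high foot strip and a 30 mm wide leg. A lip 5 mm high ends it at y +147.
- tile_a: The lowest tile in the magazine, the one that comes out. All tiles are alike: plain terracotta, 80 x 64 x 9 mm, 90 g; origin in the middle of the underside, x along the 80 mm side, y along the 64 mm side, z up through the thickness.
- tile_b: Second tile in the magazine; it drops to the floor of the magazine when the slide comes home.
- tile_c: Third tile in the magazine.
- tile_d: Top tile in the magazine.
- rack_bed: Bed of the sloping plywood rack, fixed; it falls 20 degrees, away from the robot, to a backstop. Origin: middle of the line where bed and backstop meet, 22 mm above the table; x points down the slope into the backstop, y along it, z square out of the bed. Bed 96 mm wide, 100 long; backstop 46 high. A tile against the backstop has its origin at x -40; the new one, third in the stack, at z +18.
- laid_low: Tile lying on the rack's bed, long side along the slope, lower edge against the backstop; z 0 of the bed.
- laid_top: Tile lying on the former one, likewise against the backstop; z +9 of the bed.
- paint_bottle: Bystander: red paint bottle, 58 mm diameter, 165 mm high, standing. Origin: middle of its underside.
- glue_stick: Bystander: glue stick standing, 28 mm diameter, 90 mm high, on the far side of the magazine. Origin: middle of its underside.
- paint_pot: Bystander: paint pot, 52 mm diameter, 60 mm high, on the robot's side of the magazine. Origin: middle of its underside.
- cone: Bystander: clay model cone, 48 mm diameter, 62 mm high, on the robot's side of the rack. Origin: middle of its underside.
- paint_tube: Bystander: blue paint tube lying, 125 mm long, 18 mm high. Origin: under its middle.

How it is judged:
By the outcome, as a careful person would: the job done as asked, in the order asked, and still so for the second after the job is handed in, with the robot touching nothing.
It also fails if it takes over 45 s, if anything falls off the work surface, if the arm or the gripper's body presses on something with over 40 N, if the wrist force passes 120 N, or if a joint passes its speed limit or range.

## Working session

There is one attempt and no reset: what is moved stays moved. The work goes in short steps, Python scripts to look and compute and a tool call to move; the robot and the scene stay as the last step left them, time stands still between calls to the robot, and variables do not carry over. Pictures are saved under pics/ and viewed, about 8 in all and at most 12, crops included, and the job is handed in when it is done.

Besides the shell and the picture viewer there is one more tool, called as name([rows], argument=value, ...), one row to a line, values as JSON. arm_command: Moves the arm, as the interface text tells. Its arguments: {"type":"object","properties":{"deltas":{"type":"array"},"force":{"type":"number"}},"required":["deltas"]}

```bash
mkdir -p pics; ls
cat > h.py <<'E'
import numpy as np, cv2
from workcell import r
def save(n,f): cv2.imwrite(f,cv2.cvtColor(n,cv2.COLOR_RGB2BGR))
def cloud(name,depth,st=None):
    c=r.get_calibration(name);K=np.array(c["intrinsics"])
    v,u=np.mgrid[0:400,0:640];d=depth
    P=np.stack([(u-K[0,2])/K[0,0]*d,(v-K[1,2])/K[1,1]*d,d],-1)
    if "mount" in c:
        M=np.array(c["mount"]);P=P@M[:3,:3].T+M[:3,3]
        return P@np.array(st["tcp_rot"]).T+np.array(st["tcp_pos"])
    return (P-np.array(c["t"]))@np.array(c["R"])
E
python3 - <<'E'
from h import *
for n in ("top","side"):
    p,d=r.camera(n); save(p,f"pics/{n}1.png"); np.savez(f"{n}1.npz",p=p,d=d)
    c=r.get_calibration(n); print(n,c)
s=r.get_state();print(s)
E
```

```text
pics
top {'intrinsics': array([[366.11681268,   0.        , 315.86712487],
       [  0.        , 366.11681268, 200.57577553],
       [  0.        ,   0.        ,   1.        ]]), 'R': array([[ 0.02072667, -0.99971769,  0.01161623],
       [-0.99151042, -0.02204549, -0.12814478],
       [ 0.12836469, -0.0088616 , -0.99168744]]), 't': array([-37.2947884 , 550.63343892, 934.2186589 ])}
side {'intrinsics': array([[427.83913142,   0.        , 315.81192738],
       [  0.        , 427.83913142, 196.67078634],
       [  0.        ,   0.        ,   1.        ]]), 'R': array([[-8.20052610e-01, -5.72287991e-01, -4.13796685e-04],
       [-4.55417654e-01,  6.53022313e-01, -6.05108767e-01],
       [ 3.46566699e-01, -4.96032573e-01, -7.96142706e-01]]), 't': array([431.63650336, 311.14294688, 733.56541895])}
{'t': 0.1, 'joint_pos': array([-1.48557301e+00,  3.13913864e-01,  4.50792196e-02,  1.30357573e+00,
        8.70182003e-06,  1.43120311e+00]), 'dq': array([-5.78477983e-04, -1.86888334e-03,  2.14284488e-03, -8.34915200e-05,
        9.06648958e-04,  3.59909165e-04]), 'joint_torque': array([ 3.26560890e-03, -4.81726885e+01,  2.99242562e+01,  1.27678187e-02,
       -9.09739083e-05, -1.26383469e-06]), 'tcp_pos': array([ 128.14157461, -560.07741856,  230.49906535]), 'tcp_rot': array([[ 2.22927404e-01, -9.74835040e-01, -1.28717378e-04],
       [-9.74833740e-01, -2.22927319e-01,  1.60892547e-03],
       [-1.59713154e-03, -2.33195535e-04, -9.99998697e-01]]), 'ft_force': array([-1.06365978,  0.44593775,  0.72919738]), 'moment': array([-0.01471455,  0.00411927,  0.02301575]), 'width': 85.56030008718723}
```

View pics/top1.png

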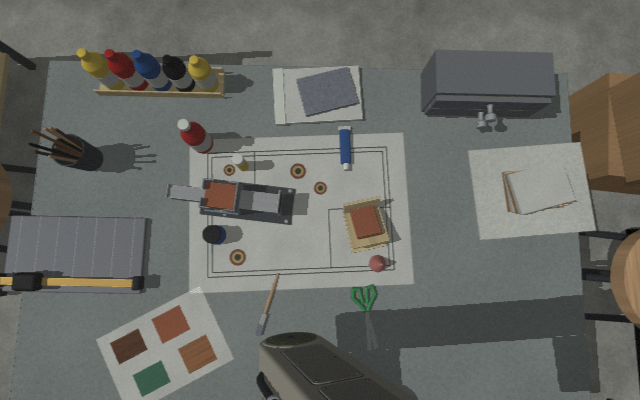

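View pics/side1.png

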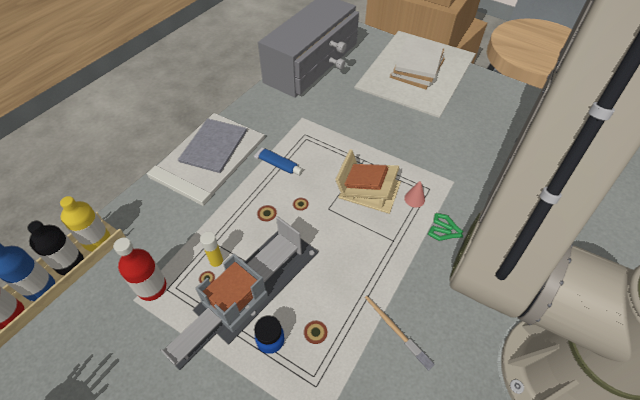

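The top view shows the magazine box at (220,196), the tongue to its left at (185,192) and the palm plate at (292,205). The rack is at (367,222) with its backstop at the top of the image (+x). The bottle is at (193,135), glue stick (240,162), pot (214,235), cone (377,263) and tube (345,148). The side view agrees with this layout.

Run:
```python
from h import *
print(r.hold_point_z)
for n in ("top","side"):
    z=np.load(n+"1.npz");p,d=z["p"],z["d"];P=cloud(n,d);np.savez(n+"P.npz",P=P)
    hsv=cv2.cvtColor(p,cv2.COLOR_RGB2HSV);H,S,V=[hsv[...,i].astype(int) for i in range(3)]
    x,y,h=P[...,0],P[...,1],P[...,2]
    roi=(x>380)&(x<760)&(y>-300)&(y<350)&(d>0)
    print(n,"table",np.median(h[roi&(abs(h)<8)]))
    def rep(t,m):
        k,l,s,c=cv2.connectedComponentsWithStats(m.astype(np.uint8))
        for i in range(1,k):
            if s[i,4]>25:
                q=P[l==i];print(t,s[i,4],"pix",c[i].round(),"med",np.median(q,0).round(1),"min",np.percentile(q,3,0).round(),"max",np.percentile(q,97,0).round())
    terr=roi&(S>110)&((H<14))&(h>20)
    rep("terr",terr)
    rep("blue",roi&(H>95)&(H<125)&(S>120)&(h>6))
    rep("tall>50",roi&(h>50)&(h<200))
    rep("h 26..40",roi&(h>26)&(h<40)&(S<80))
```

```text
18.700000000000003
top table -1.2922870378328066
terr 354 pix [193. 134.] med [699.2 282.3 109.3] min [683. 266.  81.] max [730. 310. 134.]
terr 703 pix [220. 195.] med [556.  221.9  66.2] min [526. 187.  63.] max [585. 256.  69.]
terr 734 pix [365. 222.] med [ 496.3 -154.4   51.7] min [ 460. -187.   38.] max [ 534. -122.   64.]
blue 307 pix [345. 146.] med [ 707.8 -102.6   15.3] min [ 665. -114.   11.] max [751. -89.  19.]
tall>50 634 pix [192. 134.] med [700.7 283.8 110. ] min [682. 266.  56.] max [729. 312. 164.]
tall>50 135 pix [238. 160.] med [645.7 175.2  86.8] min [635. 165.  53.] max [660. 190.  91.]
tall>50 1079 pix [220. 195.] med [555.6 221.9  66.6] min [519. 176.  57.] max [592. 266.  83.]
tall>50 89 pix [278. 202.] med [541.2  69.4  88. ] min [513.  65.  52.] max [568.  74.  92.]
tall>50 186 pix [361. 202.] med [ 546.9 -141.5   60.4] min [ 535. -186.   51.] max [561. -98.  65.]
tall>50 620 pix [368. 232.] med [ 470.4 -159.    54.6] min [ 434. -202.   50.] max [ 502. -125.   64.]
tall>50 268 pix [211. 234.] med [456.8 240.6  58.1] min [439. 220.  53.] max [477. 261.  61.]
[... 1736 characters left out ...]
1.  54.] max [479. 262.  63.]
h 26..40 83 pix [357. 191.] med [ 497.8 -117.3   32.9] min [ 480. -126.   27.] max [ 517. -108.   39.]
h 26..40 33 pix [279. 238.] med [560.7  79.8  39.2] min [553.  69.  38.] max [570.  87.  40.]
h 26..40 53 pix [268. 250.] med [562.3 113.9  39.1] min [548. 102.  38.] max [572. 122.  40.]
h 26..40 313 pix [274. 262.] med [534.2 129.   39. ] min [518.  74.  33.] max [563. 163.  40.]
h 26..40 56 pix [260. 257.] med [566.  133.6  39.1] min [553. 124.  38.] max [575. 144.  40.]
h 26..40 133 pix [152. 289.] med [687.6 301.2  33.2] min [683. 274.  26.] max [708. 322.  40.]
h 26..40 1361 pix [208. 325.] med [561.3 293.5  32.9] min [516. 197.  29.] max [585. 347.  36.]
```

```bash
python3 - <<'E'
from h import *
for n in ("top","side"):
    z=np.load(n+"1.npz");p,d=z["p"],z["d"];P=np.load(n+"P.npz")["P"]
    hsv=cv2.cvtColor(p,cv2.COLOR_RGB2HSV);H,S,V=[hsv[...,i].astype(int) for i in range(3)]
    x,y,h=P[...,0],P[...,1],P[...,2]
    def R(t,m):
        q=P[m][:,:2].astype(np.float32);a=cv2.minAreaRect(q);print(n,t,m.sum(),np.round(a[0],1),np.round(a[1],1),round(a[2],2),np.median(P[m][:,2]).round(1))
    B=lambda x0,x1,y0,y1,z0,z1:(x>x0)&(x<x1)&(y>y0)&(y<y1)&(h>z0)&(h<z1)&(d>0)
    R("tongue",B(530,600,270,360,27,37))
    m=B(490,600,55,90,55,98)
    R("palm",m); q=P[m];A=np.polyfit(q[:,0],q[:,1],1);print("palm y=ax+b",A,np.degrees(np.arctan(A[0])),"y@541",np.polyval(A,541))
    R("boxtop",B(500,620,160,290,75,90))
    t=(S>110)&(H<14)
    m=t&B(500,620,160,290,60,75);R("tile_d",m)
    m=t&B(440,560,-210,-100,25,80)
    q=P[m];c=q.mean(0);U,s,Vt=np.linalg.svd(q-c);nn=Vt[2]*np.sign(Vt[2,2]);print("rack plane n",nn,np.degrees(np.arccos(nn[2])),"res",s[2]/len(q)**.5)
    ex=np.array([nn[2],0,-nn[0]]);ex/=np.linalg.norm(ex);ey=np.cross(nn,ex)
    a=cv2.minAreaRect(np.c_[(q-c)@ex,(q-c)@ey].astype(np.float32));print("stack rect",c+ex*a[0][0]+ey*a[0][1],a,"ex",ex,"ey",ey)
E
python3 -c "
import cv2;a=cv2.imread('pics/top1.png');b=cv2.imread('pics/side1.png')
cv2.imwrite('pics/c1.png',cv2.hconcat([cv2.resize(a[110:260,155:415],(400,231),interpolation=2),cv2.resize(b[130:380,150:450],(400,333),interpolation=2)[:231]]))"
```

```text
top tongue 401 [565.7 317.2] [87.1 36.2] 84.52 30.0
top palm 83 [540.9  70.2] [ 6.  57.3] 84.65 88.3
palm y=ax+b [-9.8555025e-02  1.2269588e+02] -5.62861020779293 y@541 69.37761120360629
top boxtop 183 [556.3 222.3] [91.9 75.1] 84.56 81.6
top tile_d 698 [555.9 222. ] [75.1 63.3] 84.7 66.2
rack plane n [0.31523763 0.04655253 0.9478703 ] 18.58168887956751 res 2.835360521277177
stack rect [ 500.20682558 -154.84299232   50.28262836] ((3.3017501831054688, -0.37693023681640625), (80.94694519042969, 67.21896362304688), 12.269169807434082) ex [ 0.94889905  0.         -0.31557976] ey [-0.01469104  0.99891584 -0.04417365]
side tongue 1085 [566.3 312.8] [101.3  48. ] 75.11 33.0
side palm 283 [543.8  70.4] [ 6.8 60.3] 84.57 79.1
palm y=ax+b [-9.59501066e-02  1.23534553e+02] -5.4807578543555096 y@541 71.62554531702035
side boxtop 469 [558.2 221.3] [91.8 77.5] 84.57 83.6
side tile_d 1393 [558.3 221.4] [79.8 64.5] 84.69 69.0
rack plane n [0.27902641 0.12768325 0.95175693] 17.86967812846384 res 4.095611434905924
stack rect [ 500.81591428 -153.12403859   52.49968852] ((4.532890319824219, -3.749622344970703), (81.1731185913086, 64.92922973632812), 13.454397201538086) ex [ 0.95961135  0.         -0.28132909] ey [-0.03592101  0.991815   -0.1225263 ]
```

```bash
cat >> h.py <<'E'
from scipy.spatial.transform import Rotation as Ro
MO=np.array([556.8,222,0.]);MY=np.radians(-5.4)
MR=Ro.from_euler('z',MY).as_matrix()
def down(yaw): # tool down with tool x at yaw (rad)
    c,s=np.cos(yaw),np.sin(yaw);return np.array([[c,s,0],[s,-c,0],[0,0,-1.]])
def mag(x,y,z): return MO+MR@np.array([x,y,z])
def go(p,R,s=None):
    s=s or r.get_state();T=np.array(s["tcp_rot"]);o=T.T@(np.array(p)-s["tcp_pos"])
    v=Ro.from_matrix(T.T@R).as_rotvec()
    print("offset",(o/1000).round(4).tolist(),"turn",v.round(4).tolist(),"rows",round(np.linalg.norm(o)/41.7,1),round(np.degrees(np.linalg.norm(v))/7.16,1))
E
python3 - <<'E'
from h import *
print(r.get_calibration("wrist"))
go([450,-130,290],down(0.1)); go(mag(0,-185,110),down(MY))
E
```

```text
{'intrinsics': array([[286.12924938,   0.        , 322.73549789],
       [  0.        , 286.12924938, 199.86680623],
       [  0.        ,   0.        ,   1.        ]]), 'mount': array([[ 9.99999699e-01,  7.04625759e-04,  3.23681228e-04,
         1.45525393e-01],
       [-7.68320918e-04,  9.56728417e-01,  2.90981351e-01,
        -7.34681311e+01],
       [-1.04642074e-04, -2.90981512e-01,  9.56728670e-01,
        -1.42266529e+02],
       [ 0.00000000e+00,  0.00000000e+00,  0.00000000e+00,
         1.00000000e+00]])}
offset [-0.3476, -0.4096, -0.0589] turn [-0.0013, 0.0011, -1.446] rows 13.0 11.6
offset [-0.491, -0.5342, 0.1214] turn [-0.0012, 0.0012, -1.2517] rows 17.6 10.0
```

View pics/c1.png

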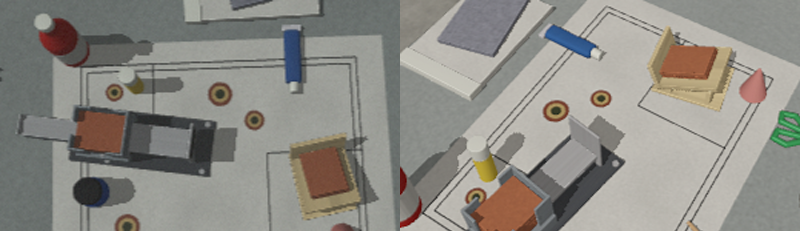

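The crop shows the magazine and the rack clear of clutter, with the cone at the rack's near-right corner. Next I move over the rack for one close wrist look on the way.

Run:
```python
from h import *
go([495,-120,220],down(0.0))
```

```text
offset [-0.3472, -0.4557, 0.0112] turn [-0.0013, 0.0012, -1.346] rows 13.7 10.8
```

arm_command([
  {"offset": [-0.347,-0.456,0.0],"turn": [-0.001,0.001,-1.346],"hand": 0.0},
  {"offset": [-0.347,-0.456,0.0],"turn": [-0.001,0.001,-1.346],"hand": 0.0},
  {"offset": [-0.347,-0.456,0.0],"turn": [-0.001,0.001,-1.346],"hand": 0.0},
  {"offset": [-0.347,-0.456,0.0],"turn": [-0.001,0.001,-1.346],"hand": 0.0},
  {"offset": [-0.347,-0.456,0.0],"turn": [-0.001,0.001,-1.346],"hand": 0.0},
  {"offset": [-0.347,-0.456,0.0],"turn": [-0.001,0.001,-1.346],"hand": 0.0},
  {"offset": [-0.347,-0.456,0.0],"turn": [-0.001,0.001,-1.346],"hand": 0.0},
  {"offset": [-0.347,-0.456,0.0],"turn": [-0.001,0.001,-1.346],"hand": 0.0},
])

```text
t: 0.77
tcp_pos: [342.3, -302.6, 231.0]
tcp_rot: [[0.943, -0.334, -0.0], [-0.334, -0.943, 0.001], [-0.0, -0.0, -1.0]]
ft_force: [1.0, -0.9, -0.3]
width: -0.0
```

Run:
```python
from h import *
go([495,-120,220],down(0.0));print(r.get_state()["tcp_pos"])
```

```text
offset [0.083, -0.2231, 0.0111] turn [-0.0005, 0.0002, -0.3403] rows 5.7 2.7
[ 342.25757374 -302.6086563   231.02695413]
```

arm_command([
  {"offset": [0.083,-0.223,0.011],"turn": [0,0,-0.34],"hand": 0.0},
  {"offset": [0.083,-0.223,0.011],"turn": [0,0,-0.34],"hand": 0.0},
  {"offset": [0.083,-0.223,0.011],"turn": [0,0,-0.34],"hand": 0.0},
  {"offset": [0.083,-0.223,0.011],"turn": [0,0,-0.34],"hand": 0.0},
  {"offset": [0.083,-0.223,0.011],"turn": [0,0,-0.34],"hand": 0.0},
  {"offset": [0.083,-0.223,0.011],"turn": [0,0,-0.34],"hand": 0.0},
  {"offset": [0.083,-0.223,0.011],"turn": [0,0,-0.34],"hand": 0.0},
  {"offset": [0.083,-0.223,0.011],"turn": [0,0,-0.34],"hand": 0.0},
])

```text
t: 1.43
tcp_pos: [495.3, -118.4, 219.4]
tcp_rot: [[1.0, 0.004, -0.002], [0.004, -1.0, 0.001], [-0.002, -0.001, -1.0]]
ft_force: [-0.5, -0.3, 0.8]
width: 0.3
```

Run:
```python
from h import *
s=r.get_state();p,d=r.camera("wrist");save(p,"pics/w1.png")
P=cloud("wrist",d,s);np.savez("w1.npz",p=p,d=d,P=P);print(s["tcp_pos"],s["dq"].max())
hsv=cv2.cvtColor(p,cv2.COLOR_RGB2HSV);H,S=hsv[...,0],hsv[...,1]
x,y,h=P[...,0],P[...,1],P[...,2]
m=(S>110)&(H<14)&(x>440)&(x<560)&(y>-210)&(y<-100)&(h>30)
q=P[m]
for _ in range(4):
    c=q.mean(0);U,sv,Vt=np.linalg.svd(q-c,full_matrices=False);n=Vt[2]*np.sign(Vt[2,2]);e=(q-c)@n;q=q[abs(e)<2]
print("n",n,"tilt",np.degrees(np.arccos(n[2])),"az",np.degrees(np.arctan2(n[1],n[0])),len(q))
ex=np.array([n[2],0,-n[0]]);ex/=np.linalg.norm(ex);ey=np.cross(n,ex)
a=cv2.minAreaRect(np.c_[(q-c)@ex,(q-c)@ey].astype(np.float32));print(a, (c+ex*a[0][0]+ey*a[0][1]).round(1))
w,t=a[1];ang=np.radians(a[2]); v=(np.cos(ang)*ex+np.sin(ang)*ey) if w>t else (-np.sin(ang)*ex+np.cos(ang)*ey)
v*=np.sign(v[0]);print("long axis",v,np.degrees(np.arctan2(v[1],v[0])))
```

```text
[ 495.32199137 -118.40161689  219.37715763] 0.006263471019830151
n [0.34694637 0.06652657 0.93552254] tilt 20.687269837761786 az 10.85464639481784 2284
((-0.5326995849609375, -0.8555526733398438), (80.17509460449219, 63.191410064697266), 12.645748138427734) [ 500.3 -152.7   52.2]
long axis [ 0.90979142  0.21843741 -0.35293722] 13.500941705972021
```

View pics/w1.png

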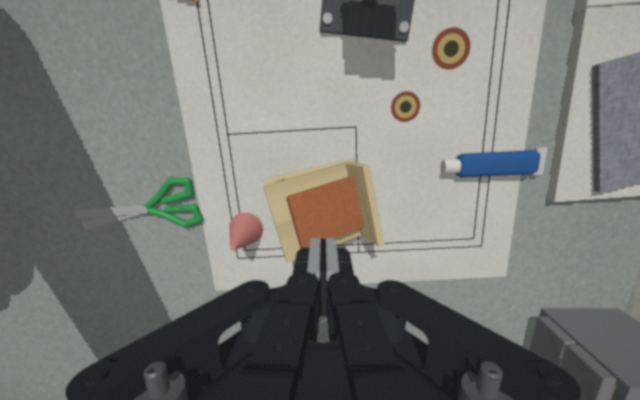

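The wrist image shows the stack's tile at (327,213), the backstop on its right at (372,205), the cone at (245,232) and the magazine foot at the top. The stack's top centre is about (500.3, -152.7, 52.2), yaw 13.5°, which fits the nominal height of 52.6. Now I go to the palm plate.

Run:
```python
from h import *
print(mag(0,-185,110));go(mag(0,-185,110),down(MY))
```

```text
[539.38996204  37.82103655 110.        ]
offset [0.0451, -0.1571, 0.1096] turn [-0.0006, 0.0016, 0.0958] rows 4.7 0.8
```

arm_command([
  {"offset": [0.045,-0.157,0.11],"turn": [0,0.002,0.096],"hand": 0.0},
  {"offset": [0.045,-0.157,0.11],"turn": [0,0.002,0.096],"hand": 0.0},
  {"offset": [0.045,-0.157,0.11],"turn": [0,0.002,0.096],"hand": 0.0},
  {"offset": [0.045,-0.157,0.11],"turn": [0,0.002,0.096],"hand": 0.0},
  {"offset": [0.045,-0.157,0.11],"turn": [0,0.002,0.096],"hand": 0.0},
  {"offset": [0.045,-0.157,0.11],"turn": [0,0.002,0.096],"hand": 0.0},
  {"offset": [0.045,-0.157,0.161],"turn": [0,0.002,0.096],"hand": 0.0},
  {"offset": [0.045,-0.157,0.161],"turn": [0,0.002,0.096],"hand": 0.0},
])

```text
t: 2.15
tcp_pos: [536.6, 36.7, 55.2]
tcp_rot: [[0.995, -0.096, -0.004], [-0.096, -0.995, 0.0], [-0.004, 0.0, -1.0]]
ft_force: [-1.0, 0.7, -1.3]
width: -0.3
```

Run:
```python
from h import *
s=r.get_state();print(MR.T@(s["tcp_pos"]-MO),s["ft_force"])
go(mag(0,-66,58),down(MY))
```

```text
[  -2.62794968 -186.35620895   55.15554536] [-1.01473918  0.70911442 -1.26237773]
offset [0.0024, -0.1204, -0.0029] turn [0.0, 0.0044, -0.0014] rows 2.9 0.0
```

arm_command([
  {"offset": [0.002,-0.012,-0.003],"turn": [0,0.004,0],"hand": 0.0},
  {"offset": [0.002,-0.022,-0.003],"turn": [0,0.004,0],"hand": 0.0},
  {"offset": [0.002,-0.035,-0.003],"turn": [0,0.004,0],"hand": 0.0},
  {"offset": [0.002,-0.05,-0.003],"turn": [0,0.004,0],"hand": 0.0},
  {"offset": [0.002,-0.065,-0.003],"turn": [0,0.004,0],"hand": 0.0},
  {"offset": [0.002,-0.08,-0.003],"turn": [0,0.004,0],"hand": 0.0},
  {"offset": [0.002,-0.095,-0.003],"turn": [0,0.004,0],"hand": 0.0},
  {"offset": [0.002,-0.105,-0.003],"turn": [0,0.004,0],"hand": 0.0},
])

```text
t: 2.82
tcp_pos: [548.4, 139.4, 59.0]
tcp_rot: [[0.995, -0.098, -0.001], [-0.098, -0.995, -0.006], [-0.001, 0.006, -1.0]]
ft_force: [-1.3, -11.2, -6.4]
width: -0.4
```

Run:
```python
from h import *
s=r.get_state();print(MR.T@(s["tcp_pos"]-MO),MR.T@s["ft_force"])
go(mag(0,-66,58),down(MY))
```

```text
[ -0.58540702 -82.99784852  58.99925016] [ -0.27368514 -11.2671026   -6.42609361]
offset [0.0005, -0.017, 0.0009] turn [0.0058, 0.0005, -0.0034] rows 0.4 0.1
```

arm_command([
  {"offset": [0,-0.008,0],"turn": [0.005,0,0],"hand": 0.0},
  {"offset": [0,-0.014,0],"turn": [0.005,0,0],"hand": 0.0},
  {"offset": [0,-0.017,0],"turn": [0.005,0,0],"hand": 0.0},
  {"offset": [0,-0.019,0],"turn": [0.005,0,0],"hand": 0.0},
  {"offset": [0,-0.019,0],"turn": [0.005,0,0],"hand": 0.0},
])

```text
t: 3.23
tcp_pos: [549.8, 156.0, 59.6]
tcp_rot: [[0.995, -0.099, -0.002], [-0.099, -0.995, -0.007], [-0.001, 0.007, -1.0]]
ft_force: [0.0, -8.5, -6.6]
width: 0.3
```

Run:
```python
from h import *
s=r.get_state();print(MR.T@(s["tcp_pos"]-MO),MR.T@s["ft_force"])
for n in ("top",):
    p,d=r.camera(n);P=cloud(n,d);save(p[100:260,130:350],"pics/t2.png")
x,y,h=P[...,0],P[...,1],P[...,2]
hsv=cv2.cvtColor(p,cv2.COLOR_RGB2HSV)
m=(hsv[...,1]>110)&(hsv[...,0]<14)&(x>500)&(x<620)&(y>255)&(y<390)&(h>30)&(h<50)
q=P[m];print(m.sum());a=cv2.minAreaRect(q[:,:2].astype(np.float32));print(a,np.median(q[:,2]));print(MR.T@(np.r_[a[0],0]-MO))
```

```text
[ -0.73074015 -66.33837882  59.58749358] [ 0.82645099 -8.44827837 -6.55447985]
0
((0.0, 0.0), (0.0, 0.0), 0.0) nan
[-533.43685633 -273.414265      0.        ]
  return _methods._mean(a, axis=axis, dtype=dtype,
  ret = ret.dtype.type(ret / rcount)
```

arm_command([
  {"offset": [0,-0.003,0],"turn": [0.007,0,0],"hand": 0.0},
  {"offset": [0,-0.005,0],"turn": [0.007,0,0],"hand": 0.0},
  {"offset": [0,-0.006,0],"turn": [0.007,0,0],"hand": 0.0},
])

```text
t: 3.53
tcp_pos: [549.7, 156.1, 60.1]
tcp_rot: [[0.995, -0.104, -0.003], [-0.104, -0.995, -0.012], [-0.001, 0.012, -1.0]]
ft_force: [-1.2, -24.9, -4.0]
width: -0.2
```

View pics/t2.png

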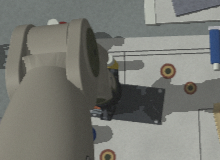

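The force rises to 25 N with no further travel, so the slide is at its end stop; the arm hides the tongue at (75,90) in this crop. I release it with a fast straight lift over the plate's top edge while still pressing forward.

arm_command([
  {"offset": [0,-0.003,-0.042],"turn": [0,0,0],"hand": 0.0},
  {"offset": [0,-0.003,-0.084],"turn": [0,0,0],"hand": 0.0},
  {"offset": [0,-0.002,-0.126],"turn": [0,0,0],"hand": 0.0},
  {"offset": [0,-0.002,-0.15],"turn": [0,0,0],"hand": 0.0},
  {"offset": [0,-0.002,-0.15],"turn": [0,0,0],"hand": 0.0},
])

```text
t: 3.95
tcp_pos: [554.4, 160.9, 219.8]
tcp_rot: [[0.994, -0.104, 0.012], [-0.104, -0.994, -0.01], [0.013, 0.008, -1.0]]
ft_force: [1.1, -1.1, 0.6]
width: 0.2
```

Run:
```python
from h import *
s=r.get_state();print(MR.T@(s["tcp_pos"]-MO),MR.T@s["ft_force"])
# over the tongue: see tile with wrist cam, camera is +73 in mag y looking to -y
go(mag(0,130,200),down(MY))
```

```text
[  3.31070416 -61.03361303 219.84722045] [ 1.24157421 -0.9819203   0.57337455]
offset [-0.0055, -0.1912, 0.0182] turn [0.0086, -0.0132, -0.0103] rows 4.6 0.2
```

arm_command([
  {"offset": [-0.005,-0.125,0.018],"turn": [0.009,-0.013,-0.01],"hand": 0.085},
  {"offset": [-0.005,-0.125,0.018],"turn": [0.009,-0.013,-0.01],"hand": 0.085},
  {"offset": [-0.005,-0.125,0.018],"turn": [0.009,-0.013,-0.01],"hand": 0.085},
  {"offset": [-0.005,-0.125,0.018],"turn": [0.009,-0.013,-0.01],"hand": 0.085},
  {"offset": [-0.005,-0.125,0.018],"turn": [0.009,-0.013,-0.01],"hand": 0.085},
])

```text
t: 4.37
tcp_pos: [562.4, 288.3, 201.6]
tcp_rot: [[0.996, -0.091, 0.001], [-0.091, -0.996, 0.001], [0.001, -0.001, -1.0]]
ft_force: [0.0, -0.9, -0.0]
width: 60.5
```

```bash
cat > tile.py <<'E'
from h import *
def topface(P,m):
    q=P[m].astype(float)
    for _ in range(4):
        c=q.mean(0);n=np.linalg.svd(q-c,full_matrices=False)[2][2];n*=np.sign(n[2]);q=q[abs((q-c)@n)<2]
    ex=np.array([n[2],0,-n[0]]);ex/=np.linalg.norm(ex);ey=np.cross(n,ex)
    a=cv2.minAreaRect(np.c_[(q-c)@ex,(q-c)@ey].astype(np.float32));w,t=a[1];g=np.radians(a[2])
    v=(np.cos(g)*ex+np.sin(g)*ey) if w>t else (-np.sin(g)*ex+np.cos(g)*ey)
    o=c+ex*a[0][0]+ey*a[0][1];v*=np.sign(v[0]+v[1])
    print("centre",o.round(1),"size",np.round(a[1],1),"n",n.round(3),"long yaw",np.degrees(np.arctan2(v[1],v[0])).round(2),len(q))
    return o,v,n
def terr(p,P,x0,x1,y0,y1,z0,z1):
    hsv=cv2.cvtColor(p,cv2.COLOR_RGB2HSV);x,y,h=P[...,0],P[...,1],P[...,2]
    return (hsv[...,1]>110)&(hsv[...,0]<14)&(x>x0)&(x<x1)&(y>y0)&(y<y1)&(h>z0)&(h<z1)
E
python3 - <<'E'
from tile import *
s=r.get_state();p,d=r.camera("wrist");save(p,"pics/w2.png");P=cloud("wrist",d,s)
print(s["tcp_pos"])
o,v,n=topface(P,terr(p,P,500,620,265,390,35,48));print(MR.T@(o-MO))
m=terr(p,P,500,620,165,275,50,80);print("mag tile z",np.median(P[m][:,2]))
E
```

```text
[562.36512574 288.26810746 201.62450145]
centre [566.3 317.4  40.5] size [78.7 63.5] n [ 0.001 -0.001  1.   ] long yaw 84.21 4262
[ 0.48250647 95.91347996 40.54301667]
mag tile z 58.54033712223118
```

View pics/w2.png

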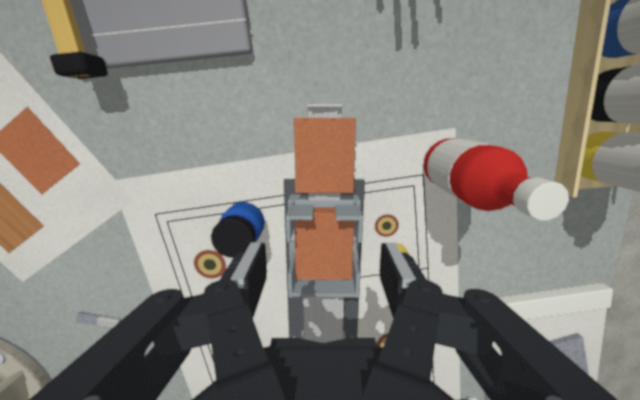

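The wrist image shows the dispensed tile square on the tongue at (325,155). The next tile has dropped in the box (top at 58.5 mm, three tiles), and the bottle is clear at (490,175). I measure the fingertip swing-back from the depth image before grasping.

Run:
```python
from tile import *
s=r.get_state();p,d=r.camera("wrist");P=cloud("wrist",d,s)
T=(P-s["tcp_pos"])@s["tcp_rot"]
m=(d>0)&(abs(T[...,0])<70)&(abs(T[...,1])<30)&(T[...,2]<12)&(T[...,2]>-60)
print(s["width"],m.sum())
for sg in (1,-1):
    q=T[m&(T[...,0]*sg>0)];print(np.percentile(q[:,2],[50,90,97,99.5]).round(1),"tips",q[q[:,2]>np.percentile(q[:,2],90)].mean(0).round(1), "x inner",np.percentile(abs(q[:,0]),2).round(1))
go(mag(0.5,96,85),down(np.radians(-5.6)));go(mag(0.5,96,22),down(np.radians(-5.6)))
```

```text
67.70907693403565 8252
[-49.3 -19.8 -12.5  -8.2] tips [ 35.3  -3.7 -14.5] x inner 32.8
[-49.4 -19.6 -12.7  -8.1] tips [-36.8  -3.7 -14.4] x inner 34.2
offset [0.0006, -0.0319, 0.1167] turn [-0.0005, -0.0011, 0.0037] rows 2.9 0.0
offset [0.0006, -0.0319, 0.1797] turn [-0.0005, -0.0011, 0.0037] rows 4.4 0.0
```

arm_command([
  {"offset": [0.0005,-0.032,0.06],"turn": [0,-0.001,0.004],"hand": 0.085},
  {"offset": [0.0005,-0.032,0.09],"turn": [0,-0.001,0.004],"hand": 0.085},
  {"offset": [0.0005,-0.032,0.125],"turn": [0,-0.001,0.004],"hand": 0.085},
  {"offset": [0.0005,-0.032,0.14],"turn": [0,-0.001,0.004],"hand": 0.085},
  {"offset": [0.0005,-0.032,0.14],"turn": [0,-0.001,0.004],"hand": 0.085},
])

```text
t: 4.88
tcp_pos: [562.5, 314.7, 56.4]
tcp_rot: [[0.995, -0.1, -0.009], [-0.1, -0.995, -0.003], [-0.009, 0.004, -1.0]]
ft_force: [0.1, -0.5, -0.8]
width: 85.0
```

Run:
```python
from tile import *
s=r.get_state();print(MR.T@(s["tcp_pos"]-MO),s["width"])
go(mag(0.5,96,20.5),down(np.radians(-5.6)))
```

```text
[-3.0886499  92.77470809 56.40611805] 84.9876805816112
offset [0.0039, -0.0034, 0.0359] turn [0.0043, 0.0087, -0.0021] rows 0.9 0.1
```

arm_command([
  {"offset": [0.004,-0.003,0.012],"turn": [0.004,0.009,-0.002],"hand": 0.085},
  {"offset": [0.004,-0.003,0.024],"turn": [0.004,0.009,-0.002],"hand": 0.085},
  {"offset": [0.004,-0.003,0.036],"turn": [0.004,0.009,-0.002],"hand": 0.085},
  {"offset": [0.004,-0.003,0.036],"turn": [0.004,0.009,-0.002],"hand": 0.085},
  {"offset": [0.004,-0.003,0.036],"turn": [0.004,0.009,-0.002],"hand": 0.085},
])

```text
t: 5.3
tcp_pos: [566.4, 316.6, 20.6]
tcp_rot: [[0.995, -0.098, -0.0], [-0.098, -0.995, -0.001], [-0.0, 0.001, -1.0]]
ft_force: [0.2, -0.2, -0.3]
width: 84.8
```

Run:
```python
from tile import *
s=r.get_state();print(MR.T@(s["tcp_pos"]-MO),s["width"],s["ft_force"])
go(mag(0.5,96,20.5),down(np.radians(-5.6)))
```

```text
[ 0.60755167 95.09169832 20.6437449 ] 84.77549052877723 [ 0.18552013 -0.19308777 -0.25681127]
offset [-0.0001, -0.0009, 0.0001] turn [0.0005, 0.0002, -0.0008] rows 0.0 0.0
```

Well centred. I close gently and then lift.

arm_command([
  {"offset": [0,-0.001,0],"turn": [0,0,0],"hand": 0.055},
  {"offset": [0,-0.001,0],"turn": [0,0,0],"hand": 0.055},
  {"offset": [0,-0.001,0],"turn": [0,0,0],"hand": 0.055},
  {"offset": [0,-0.001,0],"turn": [0,0,0],"hand": 0.055},
  {"offset": [0,-0.001,0],"turn": [0,0,0],"hand": 0.055},
  {"offset": [0,-0.001,0],"turn": [0,0,0],"hand": 0.055},
], force=40)

```text
t: 5.8
tcp_pos: [567.4, 318.1, 22.2]
tcp_rot: [[0.995, -0.098, 0.002], [-0.098, -0.995, 0.0], [0.002, -0.001, -1.0]]
ft_force: [-0.1, 0.1, 6.4]
width: 62.9
```

arm_command([
  {"offset": [0,0,-0.02],"turn": [0,0,0],"hand": 0.055},
  {"offset": [0,0,-0.05],"turn": [0,0,0],"hand": 0.055},
  {"offset": [0,0,-0.09],"turn": [0,0,0],"hand": 0.055},
  {"offset": [0,0,-0.13],"turn": [0,0,0],"hand": 0.055},
  {"offset": [0,0,-0.15],"turn": [0,0,0],"hand": 0.055},
  {"offset": [0,0,-0.15],"turn": [0,0,0],"hand": 0.055},
  {"offset": [0,0,-0.15],"turn": [0,0,0],"hand": 0.055},
])

```text
t: 6.38
tcp_pos: [568.0, 318.5, 174.0]
tcp_rot: [[0.995, -0.098, 0.006], [-0.098, -0.995, 0.002], [0.005, -0.002, -1.0]]
ft_force: [0.0, 0.6, -1.3]
width: 62.8
```

```bash
cat >> h.py <<'E'
psi,th=np.radians(13.5),np.radians(20)
BR=Ro.from_euler('zy',[psi,th]).as_matrix()   # bed axes in columns x,y,z
BT=np.array([500.3,-152.7,52.4])              # underside centre of the new tile when laid
TR=np.c_[BR[:,1],BR[:,0],-BR[:,2]]            # tool x along bed y, z into bed
E
python3 - <<'E'
from tile import *
s=r.get_state();p,d=r.camera("wrist");save(p,"pics/w3.png");P=cloud("wrist",d,s)
print(s["tcp_pos"],s["width"],s["ft_force"]);T=(P-s["tcp_pos"])@s["tcp_rot"]
hsv=cv2.cvtColor(p,cv2.COLOR_RGB2HSV)
m=(hsv[...,1]>110)&(hsv[...,0]<14)&(abs(T[...,0])<50)&(abs(T[...,1])<60)&(abs(T[...,2])<50)&(d>0)
q=T[m];print(m.sum(),np.percentile(q,[1,50,99],0).round(1))
# plane of visible top face
a=cv2.minAreaRect(q[:,:2].astype(np.float32));print(a)
A=np.c_[q[:,:2],np.ones(len(q))];print("slope x,y,z0",np.linalg.lstsq(A,q[:,2],rcond=None)[0])
print(BR.round(3),np.linalg.det(TR)); go([470,200,230],down(np.radians(40)));go([440,-60,240],TR)
E
```

```text
[568.02650375 318.47685357 173.99757059] 62.82803322717492 [ 0.01303129  0.5969427  -1.29822226]
18777 [[-31.1 -39.9 -19.8]
 [ -0.4  -6.  -18.4]
 [ 30.1  37.8 -16.8]]
((-0.310394287109375, -0.06708145141601562), (80.68743896484375, 64.03825378417969), 89.77693176269531)
slope x,y,z0 [-6.08839166e-03 -2.39490633e-03 -1.84383081e+01]
[[ 0.914 -0.219  0.342]
 [ 0.233  0.972  0.   ]
 [-0.333  0.08   0.94 ]] 0.9999999999999999
offset [-0.0848, 0.1269, -0.0583] turn [0.0003, -0.0024, -0.7964] rows 3.9 6.4
offset [-0.0891, 0.3886, -0.0684] turn [0.3089, -0.2698, -1.8823] rows 9.7 15.4
```

```bash
sed -i "s/from_euler('zy'/from_euler('ZY'/" h.py
python3 - <<'E'
from tile import *
print(BR.round(3))
go([440,60,250],TR)
def tgt(dx,dz): return BT+BR@np.array([dx,0,dz])-TR@np.array([-0.3,0,-9.4])
print(tgt(-8,90),tgt(0,2)); go(tgt(-8,90),TR)
E
```

```text
[[ 0.914 -0.233  0.333]
 [ 0.219  0.972  0.08 ]
 [-0.342  0.     0.94 ]]
offset [-0.1008, 0.2692, -0.0784] turn [0.2379, -0.3341, -1.8824] rows 7.1 15.4
[ 519.7252857  -147.72787696  130.87538638] [ 497.76894765 -152.99912735   45.44627461]
offset [-0.0014, 0.4682, 0.0408] turn [0.2379, -0.3341, -1.8824] rows 11.3 15.4
```

arm_command([
  {"offset": [-0.03,0.05,-0.04],"turn": [0.02,-0.04,-0.2],"hand": 0.055},
  {"offset": [-0.05,0.1,-0.06],"turn": [0.05,-0.08,-0.4],"hand": 0.055},
  {"offset": [-0.08,0.14,-0.07],"turn": [0.07,-0.11,-0.6],"hand": 0.055},
  {"offset": [-0.09,0.18,-0.07],"turn": [0.09,-0.13,-0.75],"hand": 0.055},
  {"offset": [-0.1,0.22,-0.07],"turn": [0.11,-0.16,-0.9],"hand": 0.055},
  {"offset": [-0.1,0.25,-0.07],"turn": [0.13,-0.19,-1.05],"hand": 0.055},
  {"offset": [-0.1,0.28,-0.07],"turn": [0.15,-0.21,-1.2],"hand": 0.055},
  {"offset": [-0.1,0.3,-0.07],"turn": [0.17,-0.24,-1.35],"hand": 0.055},
])

```text
t: 7.1
tcp_pos: [438.7, 44.1, 239.8]
tcp_rot: [[0.655, 0.731, -0.191], [0.75, -0.66, 0.045], [-0.093, -0.173, -0.981]]
ft_force: [0.9, -0.8, -0.6]
width: 63.1
```

```bash
cat >> h.py <<'E'
def tgt(dx,dz,dy=0): return BT+BR@np.array([dx,dy,dz])-TR@np.array([-0.3,0,-9.4])
E
python3 - <<'E'
from tile import *
go(tgt(-8,90),TR);print(r.get_state()["joint_pos"].round(2))
E
```

```text
offset [-0.0806, 0.2046, 0.0827] turn [0.117, -0.1638, -0.9436] rows 5.6 7.7
[-0.1   0.21 -0.09  1.47  0.03  0.62]
```

arm_command([
  {"offset": [-0.08,0.205,0.01],"turn": [0.117,-0.164,-0.944],"hand": 0.055},
  {"offset": [-0.08,0.205,0.01],"turn": [0.117,-0.164,-0.944],"hand": 0.055},
  {"offset": [-0.08,0.205,0.03],"turn": [0.117,-0.164,-0.944],"hand": 0.055},
  {"offset": [-0.08,0.205,0.05],"turn": [0.117,-0.164,-0.944],"hand": 0.055},
  {"offset": [-0.08,0.205,0.083],"turn": [0.117,-0.164,-0.944],"hand": 0.055},
  {"offset": [-0.08,0.205,0.083],"turn": [0.117,-0.164,-0.944],"hand": 0.055},
  {"offset": [-0.08,0.205,0.083],"turn": [0.117,-0.164,-0.944],"hand": 0.055},
  {"offset": [-0.08,0.205,0.083],"turn": [0.117,-0.164,-0.944],"hand": 0.055},
])

```text
t: 7.77
tcp_pos: [517.7, -148.3, 125.0]
tcp_rot: [[-0.237, 0.909, -0.342], [0.972, 0.224, -0.077], [0.006, -0.35, -0.937]]
ft_force: [0.2, 0.3, -1.1]
width: 62.5
```

Run:
```python
from tile import *
go(tgt(-8,90),TR)
s=r.get_state();p,d=r.camera("wrist");save(p,"pics/w4.png");P=cloud("wrist",d,s);T=(P-s["tcp_pos"])@s["tcp_rot"]
hsv=cv2.cvtColor(p,cv2.COLOR_RGB2HSV)
m=(hsv[...,1]>110)&(hsv[...,0]<14)&(d>0)
print("held n",topface(P,m&(abs(T[...,2]+18)<5)&(abs(T[...,0])<45)&(abs(T[...,1])<50)))
mm=m&(T[...,2]>50)&(T[...,2]<110)&(abs(T[...,0])<60)&(abs(T[...,1])<80);q=T[mm];print(len(q));
if len(q)>100: print(np.percentile(q,[1,50,99],0).round(1))
```

```text
offset [0.0001, -0.0001, -0.0062] turn [-0.009, -0.0048, 0.0054] rows 0.1 0.1
centre [ 523.  -147.2  142.5] size [80.6 63.9] n [0.343 0.071 0.937] long yaw 13.92 18656
held n (array([ 523.02251688, -147.21082889,  142.46977133]), array([ 0.90923945,  0.22541962, -0.34995658]), array([0.34285392, 0.07125336, 0.93668252]))
1492
[[-35.7 -31.6  73.2]
 [ -3.1 -25.9  74.9]
 [ 29.  -19.2  83.6]]
```

View pics/w4.png

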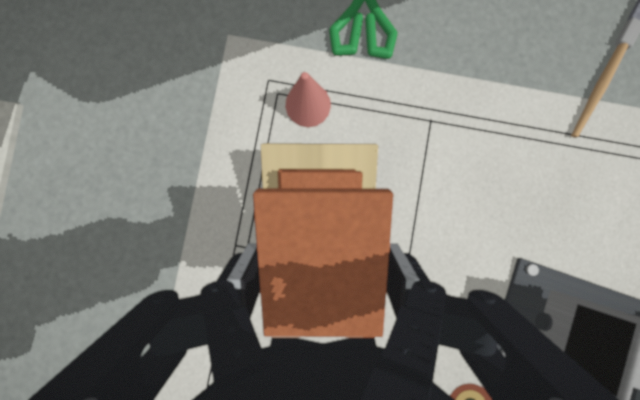

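The held tile spans columns 255 to 392 at row 190. The laid tile's upper edge shows just beyond it, columns 279 to 362 at row 170, and looks parallel. The cone is at (307,98), clear. I measure the sideways offset and yaw between the two edges.

Run:
```python
from tile import *
p=cv2.cvtColor(cv2.imread("pics/w4.png"),cv2.COLOR_BGR2RGB);hsv=cv2.cvtColor(p,cv2.COLOR_RGB2HSV)
m=((hsv[...,1]>110)&(hsv[...,0]<14))
c=r.get_calibration("wrist");K=c["intrinsics"];M=c["mount"]
def ray(u,v,z): # pixel -> tool plane z (tool coords)
    D=M[:3,:3]@np.linalg.solve(K,[u,v,1]);return M[:3,3]+D*(z-M[2,3])/D[2]
tz=-9.4+90-5 # approx plane of stack top below
def stat(rows,cols,z,t):
    L=[];Rr=[]
    for v in rows:
        u=np.where(m[v,230:420])[0]+230;L.append(ray(u[0]-.5,v,z));Rr.append(ray(u[-1]+.5,v,z))
    L,Rr=np.array(L),np.array(Rr)
    E=np.array([ray(u,np.where(m[150:,u])[0][0]+150-.5,z) for u in cols])
    f=np.polyfit(E[:,0],E[:,1],1)
    print(t,"L",np.median(L[:,0]).round(2),"R",np.median(Rr[:,0]).round(2),"w",np.median(Rr[:,0]-L[:,0]).round(2),"mid",np.median((L+Rr)[:,0]/2).round(2),"edge slope deg",np.degrees(f[0]).round(2),"y",f[1].round(1))
stat(range(174,186),range(284,358),75,"laid")
stat(range(196,230),range(262,386),-18.4,"held")
```

```text
laid L -35.21 R 29.9 w 65.05 mid -2.69 edge slope deg 0.2 y -33.0
held L -31.44 R 30.9 w 62.36 mid -0.26 edge slope deg 2.72 y -48.1
```

Run:
```python
from tile import *
go(tgt(-9,40,-1.8),TR);go(tgt(-9,10,-1.8),TR)
```

```text
offset [-0.0028, -0.0011, 0.0451] turn [-0.0079, -0.0031, 0.01] rows 1.1 0.1
offset [-0.0029, -0.0008, 0.0751] turn [-0.0079, -0.0031, 0.01] rows 1.8 0.1
```

arm_command([
  {"offset": [-0.0028,-0.001,0.015],"turn": [-0.008,-0.003,0.006],"hand": 0.055},
  {"offset": [-0.0028,-0.001,0.03],"turn": [-0.008,-0.003,0.006],"hand": 0.055},
  {"offset": [-0.0028,-0.001,0.045],"turn": [-0.008,-0.003,0.006],"hand": 0.055},
  {"offset": [-0.0028,-0.001,0.06],"turn": [-0.008,-0.003,0.006],"hand": 0.055},
  {"offset": [-0.0028,-0.001,0.07],"turn": [-0.008,-0.003,0.006],"hand": 0.055},
  {"offset": [-0.0028,-0.001,0.075],"turn": [-0.008,-0.003,0.006],"hand": 0.055},
  {"offset": [-0.0028,-0.001,0.075],"turn": [-0.008,-0.003,0.006],"hand": 0.055},
  {"offset": [-0.0028,-0.001,0.075],"turn": [-0.008,-0.003,0.006],"hand": 0.055},
])

```text
t: 8.48
tcp_pos: [492.4, -155.9, 56.2]
tcp_rot: [[-0.237, 0.913, -0.333], [0.972, 0.223, -0.079], [0.002, -0.342, -0.94]]
ft_force: [0.3, -0.2, -0.6]
width: 62.8
```

Run:
```python
from tile import *
go(tgt(-9,10,-1.8),TR);go(tgt(0,2.5,-1.8),TR)
s=r.get_state();print(TR.T@s["ft_force"]);p,d=r.camera("wrist");p2,_=r.camera("side")
save(np.hstack([cv2.resize(p[130:350,200:440],(400,367)),cv2.resize(p2[130:230,310:430],(400,333)).copy().__class__((367,400,3),np.uint8)*0+cv2.resize(p2[125:235,310:430],(400,367),interpolation=cv2.INTER_CUBIC)]),"pics/w5.png")
```

```text
offset [-0.0002, 0.0002, 0.0] turn [-0.0002, -0.0005, 0.0036] rows 0.0 0.0
offset [-0.0003, 0.0092, 0.0075] turn [-0.0002, -0.0005, 0.0036] rows 0.3 0.0
[-0.24857101  0.40592105  0.48875392]
```

View pics/w5.png

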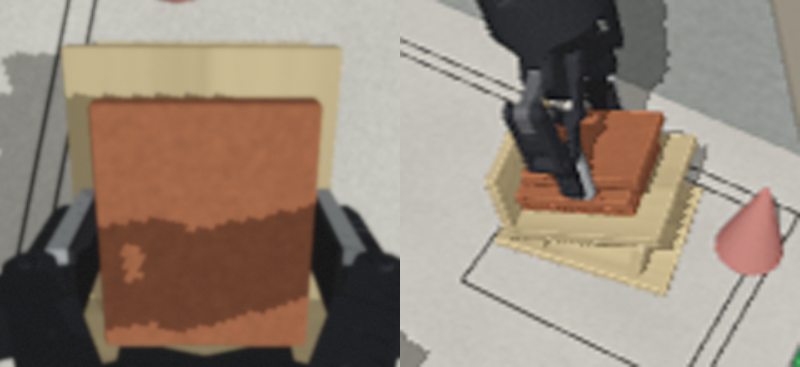

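The held tile (left, columns 91 to 321) is centred and parallel to the bed (65 to 340), and the side view shows it just above the stack, short of the backstop. I lower it to a small gap, then ease it toward the backstop.

arm_command([
  {"offset": [-0.001,0,0.004],"turn": [0,0,0.002],"hand": 0.055},
  {"offset": [-0.001,0,0.007],"turn": [0,0,0.002],"hand": 0.055},
  {"offset": [-0.001,0.002,0.008],"turn": [0,0,0.002],"hand": 0.055},
  {"offset": [-0.001,0.004,0.008],"turn": [0,0,0.002],"hand": 0.055},
  {"offset": [-0.001,0.006,0.008],"turn": [0,0,0.002],"hand": 0.055},
  {"offset": [-0.001,0.007,0.008],"turn": [0,0,0.002],"hand": 0.055},
  {"offset": [-0.001,0.007,0.008],"turn": [0,0,0.002],"hand": 0.055},
])

```text
t: 9.17
tcp_pos: [496.8, -156.3, 48.2]
tcp_rot: [[-0.236, 0.913, -0.332], [0.972, 0.221, -0.081], [-0.0, -0.342, -0.94]]
ft_force: [-1.5, 0.3, 7.7]
width: 62.8
```

Run:
```python
from tile import *
go(tgt(0,2,-2.5),TR);print(TR.T@r.get_state()["ft_force"])
```

```text
offset [0.0005, 0.0025, 0.002] turn [0.0005, 0.0011, 0.0019] rows 0.1 0.0
[ 0.62099097 -3.94486838 -6.73618998]
```

Run:
```python
from tile import *
s=r.get_state();T=s["tcp_rot"];print((T.T@s["ft_force"]).round(2),(T.T@s["moment"]).round(3))
p,d=r.camera("wrist");p2,d2=r.camera("side")
P=cloud("wrist",d,s)
topface(P,terr(p,P,440,580,-210,-100,40,90))
print(tgt(0,0)+TR@np.array([0,0,-18.4]))
save(np.hstack([cv2.resize(p[130:350,200:440],(400,367)),cv2.resize(p2[145:205,320:400],(400,300),interpolation=cv2.INTER_CUBIC)[:, :].repeat(1,0) if 0 else cv2.copyMakeBorder(cv2.resize(p2[145:205,320:400],(400,300),interpolation=cv2.INTER_CUBIC),0,67,0,0,cv2.BORDER_CONSTANT)]),"pics/w6.png")
```

```text
[ 0.62 -3.94 -6.74] [ 0.614  0.396 -0.119]
centre [ 502.  -155.2   65.7] size [80.6 63.8] n [0.332 0.074 0.941] long yaw 13.73 18421
[ 503.22309729 -151.68970187   60.85723359]
```

View pics/w6.png

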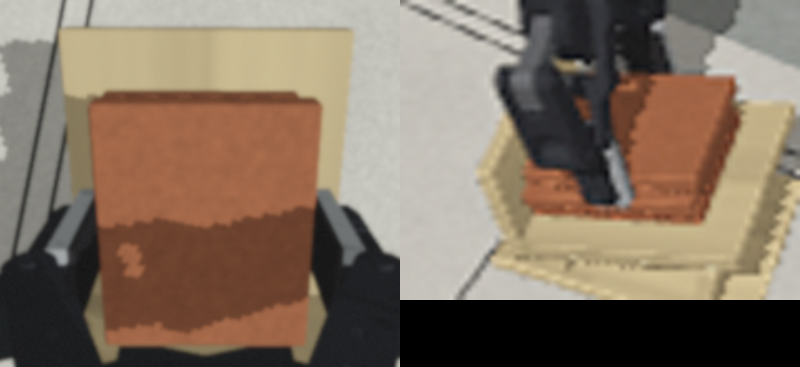

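The left view shows the laid tile's upper edge just visible above the held one (row 93, columns 106 to 298), nearly flush, so the backstop contact is plausible. The vertical contact force came early, so I back off slightly to tell the contacts apart.

arm_command([
  {"offset": [-0.0008,-0.002,-0.001],"turn": [0,0,0],"hand": 0.055},
  {"offset": [-0.0008,-0.002,-0.001],"turn": [0,0,0],"hand": 0.055},
  {"offset": [-0.0008,-0.002,-0.001],"turn": [0,0,0],"hand": 0.055},
])

```text
t: 9.52
tcp_pos: [495.6, -157.6, 49.8]
tcp_rot: [[-0.235, 0.914, -0.331], [0.972, 0.221, -0.081], [-0.001, -0.341, -0.94]]
ft_force: [0.3, -0.3, -0.9]
width: 63.0
```

Run:
```python
from tile import *
s=r.get_state();T=s["tcp_rot"];print((T.T@s["ft_force"]).round(2),(T.T@s["moment"]).round(3));go(tgt(0,2,-2.5),TR)
```

```text
[-0.36  0.52  0.74] [-0.306 -0.002  0.   ]
offset [0.0014, 0.0044, 0.003] turn [0.0011, 0.0012, 0.0015] rows 0.1 0.0
```

arm_command([
  {"offset": [0,0,0.001],"turn": [0,0,0],"hand": 0.055},
  {"offset": [0,0,0.002],"turn": [0,0,0],"hand": 0.055},
  {"offset": [0,0,0.003],"turn": [0,0,0],"hand": 0.055},
  {"offset": [0,0,0.003],"turn": [0,0,0],"hand": 0.055},
])

```text
t: 9.85
tcp_pos: [495.5, -157.5, 48.8]
tcp_rot: [[-0.236, 0.914, -0.329], [0.972, 0.221, -0.081], [-0.001, -0.339, -0.941]]
ft_force: [1.1, 3.4, 13.0]
width: 62.7
```

Run:
```python
from tile import *
s=r.get_state();T=s["tcp_rot"];print((T.T@s["ft_force"]).round(2),(T.T@s["moment"]).round(3));go(tgt(0,2,-2.5),TR)
```

```text
[  3.05  -2.65 -12.9 ] [ 0.321  0.922 -0.14 ]
offset [0.0014, 0.0042, 0.002] turn [0.0033, 0.0015, 0.0018] rows 0.1 0.0
```

arm_command([
  {"offset": [0,0,-0.005],"turn": [0,0,0],"hand": 0.055},
  {"offset": [0.0025,0,-0.005],"turn": [0.002,0.001,0.001],"hand": 0.055},
  {"offset": [0.0025,0,-0.005],"turn": [0.002,0.001,0.001],"hand": 0.055},
  {"offset": [0.0025,0,-0.003],"turn": [0.002,0.001,0.001],"hand": 0.055},
  {"offset": [0.0025,0,0],"turn": [0.002,0.001,0.001],"hand": 0.055},
  {"offset": [0.0025,0,0.002],"turn": [0.002,0.001,0.001],"hand": 0.055},
  {"offset": [0.0025,0,0.002],"turn": [0.002,0.001,0.001],"hand": 0.055},
])

```text
t: 10.43
tcp_pos: [494.4, -155.2, 46.8]
tcp_rot: [[-0.234, 0.914, -0.331], [0.972, 0.22, -0.08], [0.0, -0.34, -0.94]]
ft_force: [1.4, 0.6, 1.8]
width: 63.3
```

Run:
```python
from tile import *
s=r.get_state();T=s["tcp_rot"];print((T.T@s["ft_force"]).round(2),(T.T@s["moment"]).round(3));go(tgt(0,2,-2.5),TR)
```

```text
[ 0.26  0.82 -2.19] [-0.401  0.201  0.028]
offset [-0.0012, 0.004, -0.0001] turn [0.0019, 0.0003, 0.0008] rows 0.1 0.0
```

Shifting +2.5 mm cleared it: the right pad tip had been resting on the laid tile's edge. Now I ease it into the backstop.

arm_command([
  {"offset": [0.0005,0.001,-0.0005],"turn": [0.002,0,0],"hand": 0.055},
  {"offset": [0.0005,0.002,-0.0005],"turn": [0.002,0,0],"hand": 0.055},
  {"offset": [0.0005,0.003,0],"turn": [0.002,0,0],"hand": 0.055},
  {"offset": [0.0005,0.003,0],"turn": [0.002,0,0],"hand": 0.055},
])

```text
t: 10.77
tcp_pos: [495.2, -154.8, 46.1]
tcp_rot: [[-0.234, 0.912, -0.336], [0.972, 0.219, -0.082], [-0.001, -0.346, -0.938]]
ft_force: [-4.8, -2.6, 5.5]
width: 62.7
```

Run:
```python
from tile import *
s=r.get_state();T=s["tcp_rot"];print((T.T@s["ft_force"]).round(2),(T.T@s["moment"]).round(3));go(tgt(0,2,-2.5),TR)
```

```text
[-1.4  -6.87 -3.35] [ 1.077 -0.471  0.025]
offset [-0.0013, 0.003, -0.0004] turn [-0.0045, 0.0011, 0.0005] rows 0.1 0.0
```

Backstop contact is 7 N and centred (almost no yaw moment). I release it.

arm_command([
  {"offset": [0,0,0.001],"turn": [0,0,0],"hand": 0.055},
  {"offset": [0,0,0.001],"turn": [0,0,0],"hand": 0.085},
  {"offset": [0,0,0],"turn": [0,0,0],"hand": 0.085},
  {"offset": [0,0,0],"turn": [0,0,0],"hand": 0.085},
  {"offset": [0,0,0],"turn": [0,0,0],"hand": 0.085},
  {"offset": [0,0,0],"turn": [0,0,0],"hand": 0.085},
  {"offset": [0,0,0],"turn": [0,0,0],"hand": 0.085},
])

```text
t: 11.35
tcp_pos: [495.1, -154.8, 45.9]
tcp_rot: [[-0.234, 0.912, -0.337], [0.972, 0.22, -0.082], [-0.001, -0.347, -0.938]]
ft_force: [0.4, -0.2, -1.1]
width: 85.1
```

arm_command([
  {"offset": [0,0,-0.02],"turn": [0,0,0],"hand": 0.085},
  {"offset": [0,0,-0.05],"turn": [0,0,0],"hand": 0.085},
  {"offset": [0,0,-0.085],"turn": [0,0,0],"hand": 0.085},
  {"offset": [0,-0.02,-0.11],"turn": [0,0,0],"hand": 0.085},
  {"offset": [0,-0.02,-0.12],"turn": [0,0,0],"hand": 0.085},
  {"offset": [0,-0.02,-0.12],"turn": [0,0,0],"hand": 0.085},
  {"offset": [0,-0.02,-0.12],"turn": [0,0,0],"hand": 0.085},
])

```text
t: 11.93
tcp_pos: [517.7, -149.4, 165.4]
tcp_rot: [[-0.234, 0.912, -0.336], [0.972, 0.22, -0.082], [-0.001, -0.345, -0.938]]
ft_force: [0.9, -0.2, -0.5]
width: 85.0
```

Run:
```python
from tile import *
s=r.get_state();p,d=r.camera("wrist");P=cloud("wrist",d,s);save(p[130:350,200:440],"w7.png");p2,d2=r.camera("side")
print(s["width"],s["tcp_pos"])
o,v,n=topface(P,terr(p,P,440,580,-210,-100,40,90));print("vs target bed xyz",BR.T@(o-BT)-[0,0,9])
P2=cloud("side",d2);o,v,n=topface(P2,terr(p2,P2,440,580,-210,-100,45,90));print("vs",BR.T@(o-BT)-[0,0,9])
save(np.hstack([cv2.resize(p[130:350,200:440],(400,367)),cv2.copyMakeBorder(cv2.resize(p2[140:210,310:403],(400,301),interpolation=cv2.INTER_CUBIC),0,66,0,0,cv2.BORDER_CONSTANT)]),"pics/w7.png")
```

```text
85.02123643788664 [ 517.69974815 -149.42188755  165.44012708]
centre [ 500.1 -154.4   62. ] size [79.7 64. ] n [0.333 0.079 0.94 ] long yaw 13.96 5642
vs target bed xyz [-3.81096178 -1.59038098 -0.16759254]
centre [ 500.8 -151.9   61.9] size [79.3 63.3] n [0.254 0.118 0.96 ] long yaw 12.97 311
vs [-2.60902749  0.65339998  0.14213317]
```

View pics/w7.png

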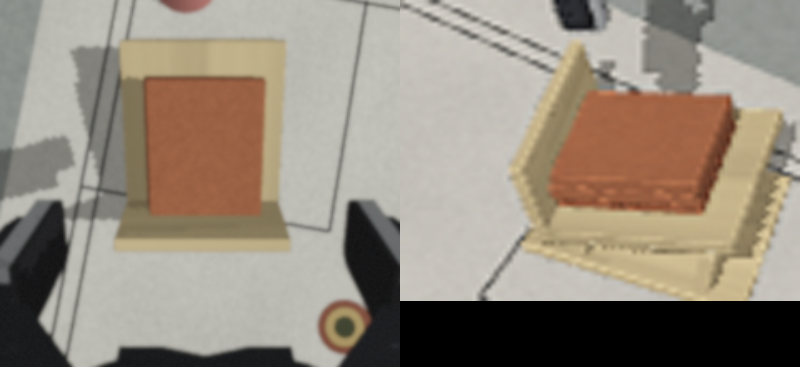

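The wrist view shows the tile flat, square and centred on the bed (columns 145 to 265), with its lower edge at the backstop face (row 215). In the side view the three-tile stack has flush sides. I check the backstop gap numerically in the same cloud.

Run:
```python
from tile import *
s=r.get_state();p,d=r.camera("wrist");P=cloud("wrist",d,s);hsv=cv2.cvtColor(p,cv2.COLOR_RGB2HSV)
for nm,PP,pp in (("wrist",P,p),):
    B=(PP-BT)@BR; t=terr(pp,PP,440,580,-210,-100,35,90)
    q=B[t&(abs(B[...,2]-9)<2)];
    for y0 in (-28,-14,0,14,24): 
        k=q[abs(q[:,1]-y0)<4];f=B[(~t)&(abs(B[...,1]-y0)<4)&(B[...,0]>25)&(B[...,0]<60)&(B[...,2]>11)&(B[...,2]<24)]
        print(y0,"tile x",np.percentile(k[:,0],[1,99]).round(1),"face x",np.percentile(f[:,0],[10,50,90]).round(1) if len(f) else None,len(f))
    f=B[(~t)&(abs(B[...,1])<44)&(B[...,0]>25)&(B[...,0]<60)&(B[...,2]>-10)&(B[...,2]<24)&(B[...,1]>34)]
    print("side face x",np.percentile(f[:,0],[10,50,90]).round(1) if len(f) else 0)
    k=t&(abs(B[...,2]-9)>3);print("terr below top",k.sum(),B[k].mean(0) if k.sum() else "")
p,d=r.camera("top");P=cloud("top",d);print(terr(p,P,440,580,-210,-100,35,90).sum())
B=(P-BT)@BR;m=(d>0)&(abs(B[...,1])<45)&(B[...,0]>25)&(B[...,0]<60)&(B[...,2]>12)&(B[...,2]<33);print("top cam backstop x",np.percentile(B[m][:,0],[5,50,95]).round(1),m.sum())
```

```text
-28 tile x [-43.1  35.4] face x [39.6 40.  40.6] 63
-14 tile x [-43.1  35.3] face x [39.6 39.9 40.4] 65
0 tile x [-43.1  35.5] face x [39.6 40.  40.4] 66
14 tile x [-43.3  35.5] face x [39.6 40.  40.4] 64
24 tile x [-42.8  35.3] face x [39.6 39.9 40.4] 60
side face x [39.5 40.  40.5]
terr below top 25 [  0.37148254 -35.80994195  -9.2352036 ]
0Traceback (most recent call last):
  File "<stdin>", line 13, in <module>
    return _quantile_unchecked(
        a, q, axis, out, overwrite_input, method, keepdims, weights)
    return _ureduce(a,
                    func=_quantile_ureduce_func,
    ...<5 lines>...
                    overwrite_input=overwrite_input,
                    method=method)
    r = func(a, **kwargs)
    result = _quantile(arr,
                       quantiles=q,
    ...<2 lines>...
                       out=out,
                       weights=wgt)
    slices_having_nans = np.isnan(arr[-1, ...])
                                  ~~~^^^^^^^^^
IndexError: index -1 is out of bounds for axis 0 with size 0
```

There is still a gap of about 4 mm: the tile's lower edge is at x ≈ 36 and the backstop face at 40. The earlier 7 N was probably pad friction. I nudge only the top tile down-slope with closed fingertips on its upper edge.

```bash
cat >> h.py <<'E'
def bed(x,y,z): return BT+BR@np.array([x,y,z])
E
python3 - <<'E'
from h import *
go(bed(-65,-1.6,60),TR);go(bed(-62,-1.6,3.5),TR)
E
```

```text
offset [-0.0013, -0.042, 0.0507] turn [-0.0074, -0.0006, 0.0011] rows 1.6 0.1
offset [-0.0014, -0.0386, 0.1071] turn [-0.0074, -0.0006, 0.0011] rows 2.7 0.1
```

arm_command([
  {"offset": [-0.001,-0.02,0.02],"turn": [-0.007,0,0.001],"hand": 0.0},
  {"offset": [-0.001,-0.042,0.03],"turn": [-0.007,0,0.001],"hand": 0.0},
  {"offset": [-0.001,-0.042,0.04],"turn": [-0.007,0,0.001],"hand": 0.0},
  {"offset": [-0.001,-0.042,0.05],"turn": [-0.007,0,0.001],"hand": 0.0},
  {"offset": [-0.001,-0.04,0.07],"turn": [-0.007,0,0.001],"hand": 0.0},
  {"offset": [-0.001,-0.04,0.09],"turn": [-0.007,0,0.001],"hand": 0.0},
  {"offset": [-0.001,-0.04,0.1],"turn": [-0.007,0,0.001],"hand": 0.0},
  {"offset": [-0.001,-0.04,0.1],"turn": [-0.007,0,0.001],"hand": 0.0},
])

```text
t: 12.8
tcp_pos: [444.4, -166.2, 81.5]
tcp_rot: [[-0.233, 0.912, -0.337], [0.972, 0.22, -0.077], [0.004, -0.346, -0.938]]
ft_force: [-0.4, -0.8, -0.9]
width: -0.3
```

Run:
```python
from h import *
s=r.get_state();print(BR.T@(s["tcp_pos"]-BT),TR.T@s["ft_force"],s["width"]);go(bed(-60,-1.6,4),TR)
```

```text
[-6.40279420e+01 -5.85188567e-02  7.70026427e+00] [-0.64716298 -0.22433756  1.00604137] -0.28958516902781445
offset [-0.0016, 0.004, 0.0037] turn [-0.0043, -0.0036, 0.001] rows 0.1 0.0
```

arm_command([
  {"offset": [-0.0015,0.002,0.003],"turn": [-0.004,-0.004,0.001],"hand": 0.0},
  {"offset": [-0.0015,0.004,0.004],"turn": [-0.004,-0.004,0.001],"hand": 0.0},
  {"offset": [-0.0015,0.004,0.004],"turn": [-0.004,-0.004,0.001],"hand": 0.0},
  {"offset": [-0.0015,0.006,0.004],"turn": [-0.004,-0.004,0.001],"hand": 0.0},
  {"offset": [-0.0015,0.008,0.004],"turn": [-0.004,-0.004,0.001],"hand": 0.0},
  {"offset": [-0.0015,0.0095,0.004],"turn": [-0.004,-0.004,0.001],"hand": 0.0},
  {"offset": [-0.0015,0.0095,0.004],"turn": [-0.004,-0.004,0.001],"hand": 0.0},
])

```text
t: 13.38
tcp_pos: [452.6, -165.9, 74.7]
tcp_rot: [[-0.234, 0.914, -0.332], [0.972, 0.219, -0.081], [-0.001, -0.342, -0.94]]
ft_force: [-0.9, -0.4, 1.2]
width: 0.2
```

Run:
```python
from tile import *
s=r.get_state();print(BR.T@(s["tcp_pos"]-BT),TR.T@s["ft_force"])
p,d=r.camera("wrist");P=cloud("wrist",d,s);B=(P-BT)@BR;t=terr(p,P,440,580,-210,-100,35,90)
q=B[t&(abs(B[...,2]-9)<2)];print(np.percentile(q,[1,50,99],0).round(1),len(q))
```

```text
[-54.06128366  -1.68339019   4.02753418] [-0.16492818 -1.27148155 -0.78490868]
[[-43.8 -31.9   7.2]
 [-39.2  -1.6   8.8]
 [ -0.3  29.5  10.1]] 700
```

arm_command([
  {"offset": [0,0.001,0],"turn": [0,0,0],"hand": 0.0},
  {"offset": [0,0.002,0],"turn": [0,0,0],"hand": 0.0},
  {"offset": [0,0.003,0],"turn": [0,0,0],"hand": 0.0},
  {"offset": [0,0.003,0],"turn": [0,0,0],"hand": 0.0},
])

```text
t: 13.77
tcp_pos: [455.3, -165.2, 73.6]
tcp_rot: [[-0.234, 0.914, -0.332], [0.972, 0.219, -0.081], [-0.001, -0.342, -0.94]]
ft_force: [-0.5, -0.1, 0.8]
width: 0.0
```

Run:
```python
from tile import *
s=r.get_state();print(BR.T@(s["tcp_pos"]-BT),TR.T@s["ft_force"])
```

```text
[-51.13324587  -1.6146855    3.93124328] [-0.0234682  -0.76436593 -0.56316764]
```

arm_command([
  {"offset": [0,0.001,0],"turn": [0,0,0],"hand": 0.0},
  {"offset": [0,0.0015,0],"turn": [0,0,0],"hand": 0.0},
  {"offset": [0,0.0015,0],"turn": [0,0,0],"hand": 0.0},
])

```text
t: 14.02
tcp_pos: [456.2, -164.9, 73.2]
tcp_rot: [[-0.234, 0.913, -0.333], [0.972, 0.219, -0.081], [-0.001, -0.343, -0.939]]
ft_force: [-1.7, 0.1, 1.5]
width: 0.2
```

Run:
```python
from tile import *
s=r.get_state();print(BR.T@(s["tcp_pos"]-BT),TR.T@s["ft_force"])
```

```text
[-50.10639375  -1.58633015   3.88746646] [ 0.45071231 -2.05605844 -0.8447345 ]
```

arm_command([
  {"offset": [0,0.001,0],"turn": [0,0,0],"hand": 0.0},
  {"offset": [0,0.002,0],"turn": [0,0,0],"hand": 0.0},
  {"offset": [0,0.002,0],"turn": [0,0,0],"hand": 0.0},
])

```text
t: 14.27
tcp_pos: [456.3, -164.8, 73.1]
tcp_rot: [[-0.234, 0.912, -0.337], [0.972, 0.219, -0.082], [-0.001, -0.347, -0.938]]
ft_force: [-6.7, -3.2, 6.0]
width: -0.3
```

Run:
```python
from tile import *
s=r.get_state();print(BR.T@(s["tcp_pos"]-BT),TR.T@s["ft_force"])
```

```text
[-49.9618841   -1.50002361   3.86395256] [-1.58986656 -8.88982642 -3.1699876 ]
```

The push stalls at x ≈ -50 with 8.9 N, so the tile is against the backstop. I back off up-slope, then lift and look.

arm_command([
  {"offset": [0,-0.005,0],"turn": [0,0,0],"hand": 0.0},
  {"offset": [0,-0.012,0],"turn": [0,0,0],"hand": 0.0},
  {"offset": [0,-0.015,-0.03],"turn": [0,0,0],"hand": 0.0},
  {"offset": [0,-0.01,-0.07],"turn": [0,0,0],"hand": 0.0},
  {"offset": [0,0.02,-0.11],"turn": [0,0,0],"hand": 0.0},
  {"offset": [0,0.035,-0.13],"turn": [0,0,0],"hand": 0.0},
  {"offset": [0,0.035,-0.13],"turn": [0,0,0],"hand": 0.0},
  {"offset": [0,0.035,-0.13],"turn": [0,0,0],"hand": 0.0},
])

```text
t: 14.93
tcp_pos: [534.0, -146.5, 183.5]
tcp_rot: [[-0.235, 0.913, -0.333], [0.972, 0.22, -0.083], [-0.002, -0.343, -0.939]]
ft_force: [-0.6, 0.6, 0.1]
width: -0.2
```

Run:
```python
from tile import *
s=r.get_state();p,d=r.camera("wrist");P=cloud("wrist",d,s);p2,d2=r.camera("side")
t=terr(p,P,440,580,-210,-100,35,90);B=(P-BT)@BR
o,v,n=topface(P,t);print("bed",BR.T@(o-BT))
f=B[(~t)&(abs(B[...,1])<40)&(B[...,0]>25)&(B[...,0]<60)&(B[...,2]>11)&(B[...,2]<24)]
q=B[t&(abs(B[...,2]-9)<2)];print("tile x",np.percentile(q[:,0],[1,99]).round(1),"face",np.percentile(f[:,0],[10,50,90]).round(1))
f=B[(~t)&(abs(B[...,1])>37)&(abs(B[...,1])<50)&(abs(B[...,2]+18)<2)&(abs(B[...,0])<30)];print("bed edges y",np.percentile(f[:,1],[.5,99.5]).round(1),"tile y",np.percentile(q[:,1],[.5,99.5]).round(1))
save(np.hstack([cv2.resize(p[130:350,200:440],(400,367)),cv2.copyMakeBorder(cv2.resize(p2[140:210,310:403],(400,301),interpolation=cv2.INTER_CUBIC),0,66,0,0,cv2.BORDER_CONSTANT)]),"pics/w8.png")
```

```text
centre [ 503.3 -153.6   60.8] size [79.8 63.7] n [0.332 0.077 0.94 ] long yaw 13.83 4607
bed [-0.35239026 -1.6199878   8.80007452]
tile x [-39.4  37.7] face [39.6 40.  40.3]
bed edges y [-49.9  44.8] tile y [-32.8  29.7]
```

View pics/w8.png

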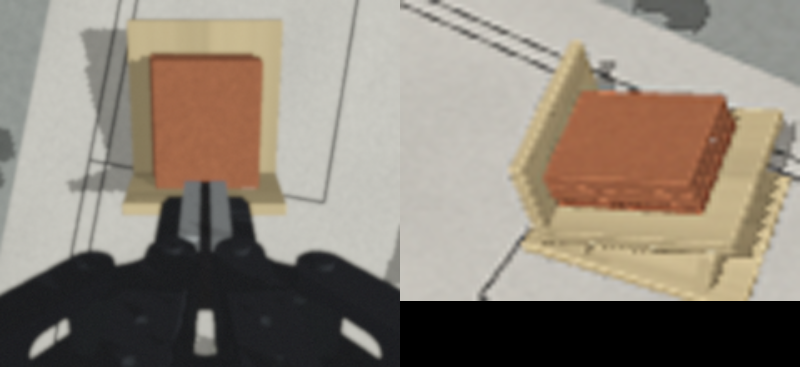

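The tile is now seated: its edge is at x ≈ 39.5 against the face at 40.0. It is flat, square, and flush with the stack in both views. Last, a numeric check that the slide is home and the bystanders are unmoved, then hand in.

Run:
```python
from tile import *
p,d=r.camera("side");P=cloud("side",d);P0=np.load("sideP.npz")["P"]
for nm,b in dict(palm=(490,600,50,170,70,100),bottle=(660,740,250,340,55,170),glue=(625,675,155,205,60,100),pot=(425,490,210,275,40,70),cone=(375,420,-215,-170,25,70),tube=(650,760,-130,-75,8,30)).items():
    f=lambda Q:np.median(Q[(Q[...,0]>b[0])&(Q[...,0]<b[1])&(Q[...,1]>b[2])&(Q[...,1]<b[3])&(Q[...,2]>b[4])&(Q[...,2]<b[5])],0).round(1)
    print(nm,f(P0),f(P))
s=r.get_state();print(s["t"],s["ft_force"],np.abs(s["dq"]).max())
print(r.finish_job())
```

```text
palm [541.1  71.7  85.6] [541.8  71.5  86.4]
bottle [699.  296.9 110.9] [698.9 296.9 111. ]
glue [644.8 180.6  89.4] [645.  180.2  89.6]
pot [457.6 242.5  60.6] [457.3 242.7  60.8]
cone [ 390.7 -187.3   38.3] [ 391.  -187.5   38.6]
tube [703.5 -98.9  17.8] [704.2 -98.7  17.8]
15.0833 [-0.41661759  0.14044057  0.25730254] 0.011115755669544614
the job is handed in; nothing more can be done
None
```

The job is done and handed in at 15.1 s. The tile came out of the magazine and now lies as the third tile on the rack, against the backstop.

**What I did**
- **Slide:** I pushed it until the force rose to 25 N with no further travel, then lifted the fingers straight off so that it sprang home by itself.
- **Placing:** I gripped the tile on the tongue, laid it on the stack and released it. My check then showed a gap of about 4 mm to the backstop. I nudged the tile down with closed fingertips until it stalled at about 9 N.

**Last checks**
- **Tile:** It is flat (0.2 mm off the expected height) and square to the bed. Its lower edge reads 39.5 mm against the backstop face at 40.0 mm, within measuring error. It sits about 1 mm off the bed's centre line sideways.
- **Slide and surroundings:** The palm plate is back at its home position, the next tile had dropped in the magazine, and every bystander is within 1 mm of where it started. The robot was touching nothing.

**What went wrong or stays uncertain**
- During lowering, one pad tip pressed on the upper laid tile's edge with up to 13 N before I shifted sideways. I did not measure that tile again. In the final views its sides look flush with the new tile.
- The 7 N I first took for backstop contact was misleading, probably pad friction.
- The side camera was noisier than the wrist camera, by 1 to 2 mm in position and a few degrees in tilt. I went by the wrist camera, whose tilt agreed with the nominal slope.

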